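# Seat the keyed lid of the sugar well

### The arm

A 6-joint arm with a two-finger parallel gripper is mounted at the origin on the work surface. World frame = base frame: x ahead of the robot, y to its left, z up, the work surface at z = 0. Lengths are in m, angles in degrees, forces in N, time in s.
With the tool pointing down it reaches from about 0.275 to 0.725 m from the base axis. Payload 15.9 kg.
Tool frame: the origin (TCP) lies at the very end of the fingers, on their centre line; the grasp point (between the pads) lies 19 mm behind it; x points along the fingers, y is the direction in which the jaws open and shut, and the axes are right-handed (so a half turn about x gives the same grasp; the last joint's range is limited). The gripper opens to 85 mm and grips with 20 to 120 N. Pads are 22 mm wide; open, the fingers measure 114 mm over their backs; the gripper's body (76 mm by 85 mm) begins 54 mm behind the grasp point. The pads swing forward as they close: fully open they stand 13 mm farther back than shut.
Start: joints at [-68.067, 12.198, -1.971, 75.831, 0, 90], TCP at [0.187, -0.464, 0.231] pointing down, gripper open.
Joint ranges: [-170.91, 170.91], [-42.67, 98.43], [-65.05, 77.54], [-120.47, 116.71], [-90, 82.35], [-180, 180]. Speed limits (degrees/s): [108.29, 108.29, 136.94, 147.25, 180, 180].

### API

Orientations are given as a 3x3 rotation matrix whose columns are the frame's x, y, z axes.
In Python, from bench import manip gives the robot as it stands.
- The arm moves only by the tool move_arm, never from a script. Its argument "commands" is one flat list of numbers, 5 for each row, row after row: the finger opening in m, from 0 to 0.0854, then the shift along the tool's x, y, z in m, then the turn about the tool's x in degrees. A call has 1 to 10 rows; each row is the pose to reach, as a shift and turn from the pose commanded when the call began, along the tool's axes at that moment; what a row does not reach only later rows make up. A row lasts 1/8 s, in which the tool goes at most 62.5 mm and 10.7 degrees, less where a joint would pass 70% of its speed; a pose out of reach is approached as far as the arm can. A call with a gripper value outside its range is refused whole. The fingers move at their own pace and stop on an object; "squeeze" is the grip in N (left out, the last holds). Time passes only in rows, so rows that repeat a pose let the fingers close. It gives the time, the measured TCP pose, the force and the opening at its end, in the units of the state.
- manip.get_obs(): the state, without advancing time (a new reading comes with each control period).
- manip.snapshot(name): name is "scene" or "top" or "wrist"; returns a dict with "color" (480x640x3 uint8, blue, green, red), "range_z" (480x640 float32, m along the optical axis (not along the pixel's ray), 0 where there is no reading), "mtx" (3x3 intrinsics, pixels), "R" (3x3) and "t" (3): a world point X has camera coordinates R X + t; the wrist camera has in their place "mount" (4x4, takes a point from camera to tool coordinates, whose origin is the TCP and whose axes are the tool frame's). Camera axes: x right, y down, z forward; pixel columns grow to the right and rows downward; lengths in m; the calibration is good to about 2 mm. A picture is of the moment at which its call begins: read the wrist's pose just before it.
- manip.job_done(): hands the job in, once; it reports no verdict.
The state is a dict: "t": time; "joints": joint angles; "joint_vel": joint speeds; "tau": joint torques, N m; "ee_pos": TCP position; "tcp_rot": TCP orientation; "ft_force": force on the tool from outside, world axes, zero at the start; "wrist_torque": the same for the moment, N m; "opening": finger opening in m.
Only numpy, scipy, OpenCV 4.12 (cv2) and the standard library are available. Lean on these libraries where they do the work, as an engineer would, in place of code of your own. Each camera call takes 0.05 s, during which the arm holds its last target.

### The job

Close the sugar well on the refill counter: with a fingertip against the upright rib on its lid, push the lid round until the notch in its edge stands over the brass key on the collar, then press the lid down until it is fully home, flush with the collar, and let go. Only push and press: do not pinch the rib and do not lift the lid. Leave the loose things on the counter where they stand.

Things in the scene. Friction and masses are not known exactly. Their poses are not given: they have to be found in the camera images.
- turn (a joint): Angle (rad) of the lid about its upright spindle, counter-clockwise from above. The lid is a round steel disc, 160 mm across and 8 mm thick, with one notch about 16 mm wide and 18 mm deep cut in its edge. The notch stands over the key at 0 and at 2 pi (6.283); the key enters within about 0.06 rad either way. The lid turns without end stops and stays where it is left: turning takes about 0.12 N m (2 to 3 N at the rib).
- seat (a joint): How far (m) the lid has been pressed down: 0 is the raised start, 0.012 fully home with the lid's top flush with the collar; negative is lifted. A tight spindle keeps it where it is left; moving it down takes about 4 to 6 N, and at the end it meets a firm stop. Unless the notch is over the key, the lid meets the key after 2 mm: it then gives only about 1 mm per 5 N, springs back to about 3 to 4 mm when released, and cannot seat.
- hub (a point): Centre of the lid, on top of its round press boss (40 mm across, standing 4 mm above the lid's top face). At the start it is 74 mm above the counter, and the lid's top face 70 mm; 12 mm lower when home. The x axis points to the notch.
- notch (a point): Point in the middle of the notch's opening, 75 mm from the lid's centre, level with the lid's top face.
- rib (a point): Middle of the upright rib on the lid, on the opposite side of the centre from the notch and 45 mm from the centre. The rib runs radially, 44 mm long (23 to 67 mm from the centre), 16 mm thick over its two dark side cheeks, 26 mm high above the lid's top face; this point lies 13 mm above that face.
- rib_cheek_a: Dark steel plate, 40 x 4 x 22 mm, forming the flank of the rib on its clockwise side seen from above. Origin at its centre.
- rib_cheek_b: The like plate on the rib's counter-clockwise side. Origin at its centre.
- key (a point): Top of the brass key: an 8 mm wide radial bar fixed on the collar, its inner end reaching 10 mm under the lid's edge. This point is 75 mm from the well's centre, 60 mm above the counter. Outside the lid the key ends in a brass post (10 x 14 mm, top 76 mm above the counter, 89 to 99 mm from the centre) that shows from above where it is.
- well: The sugar well: fixed steel drum, 190 mm across (foot 200 mm), collar top 58 mm above the counter. Origin at the centre of its underside; x points to the key. The lid lies over its centre.
- cup: Loose yellow cup, 76 mm wide, 70 mm high, beside the well. Origin under its centre.
- bell: Loose brass service bell, 76 mm wide, 58 mm high, beside the well. Origin under its centre.
- milk: Loose glass milk bottle, 80 mm wide, 210 mm high. Origin under its centre.
- canister: Loose tin canister with red lid, 116 mm wide, 169 mm high. Origin under its centre.
- shaker: Loose white salt shaker, 46 mm wide, 87 mm high. Origin under its centre.
- mug: Loose white mug, 82 mm wide, 90 mm high. Origin under its centre.

How it is judged (in metres and radians):
At the end, for the whole second after the job is handed in: The lid is pressed down at least 10.5 of its 12 mm, with the middle of its notch within 6 mm of the key (seen from above), and at rest (value of joint seat above 0.0105 m and horizontal distance between notch and key below 0.006 m and velocity of joint seat below 0.005 m/s and velocity of joint turn between -0.05 and 0.05 rad/s); the robot touches nothing.
It fails at once if the lid is lifted (more than 4 mm above its raised start) (value of joint seat below -0.004 m).
It fails at once if the rib is pinched: the fingers press on both its flanks at once (contact force between each of rib_cheek_a, rib_cheek_b and the fingers above 1 N).
It fails at once if another loose thing on the counter is moved by more than 25 mm (distance of any of cup, bell, milk, canister, shaker, mug from where it was at the start of the episode above 0.025 m).
It also fails if it takes over 51 s, if anything falls off the work surface, if the arm or the gripper's body presses on something with over 40 N, if the wrist force passes 120 N, or if a joint passes its speed limit or range.

## Working session

There is one attempt and no reset: what is moved stays moved. The work goes in short steps, Python scripts to look and compute and a tool call to move; the robot and the scene stay as the last step left them, time stands still between calls to the robot, and variables do not carry over. Pictures are saved under pics/ and viewed, and the job is handed in when it is done.

Besides the shell and the picture viewer there is one more tool, called after "Emit:" by a JSON object that holds its "op" and its "data", one argument or row to a line. move_arm: Moves the arm, as the interface text tells. Its arguments: {"type":"object","properties":{"commands":{"type":"array"},"squeeze":{"type":"number"}},"required":["commands"]}

```bash
ls; mkdir -p pics; python3 - <<'E'
from bench import manip
import cv2,numpy as np,pickle
d={}
for n in("top","scene"):
    s=manip.snapshot(n); d[n]=s; cv2.imwrite(f"pics/{n}0.png",s["color"])
    print(n,s["mtx"].tolist(),s["R"].tolist(),s["t"].tolist())
pickle.dump(d,open("d0.pkl","wb"))
o=manip.get_obs();print(o["t"],o["ee_pos"],o["tcp_rot"],o["opening"])
E
```

```text
pics
top [[444.36750328817305, 0.0, 319.0909383689498], [0.0, 444.36750328817305, 231.5501039239175], [0.0, 0.0, 1.0]] [[0.008141163015057906, -0.9999367297195596, 0.007762604106504419], [-0.997790719154719, -0.008635061270299208, -0.0658719704090217], [0.06593483323305752, -0.007209179884719503, -0.9977978880975437]] [-0.020751617676784913, 0.5487991052262705, 1.197755662669258]
scene [[482.0110636856018, 0.0, 320.6735792177513], [0.0, 482.0110636856018, 242.02494665932795], [0.0, 0.0, 1.0]] [[-0.8354120602081094, 0.5495557313259251, -0.008671091377071598], [0.42384236485059285, 0.6341032852958087, -0.6467384891398679], [-0.34992047584658276, -0.5439683095033105, -0.7626625327360796]] [0.44317736154118526, -0.1605975443938682, 1.368614376011502]
0.1 [ 0.18666354 -0.46352305  0.23085967] [[-3.82828317e-04  3.73541840e-01 -9.27613253e-01]
 [ 9.41788392e-04 -9.27612775e-01 -3.73542036e-01]
 [-9.99999483e-01 -1.01661786e-03  3.31906872e-06]] 0.08554749119056398
```

View pics/top0.png

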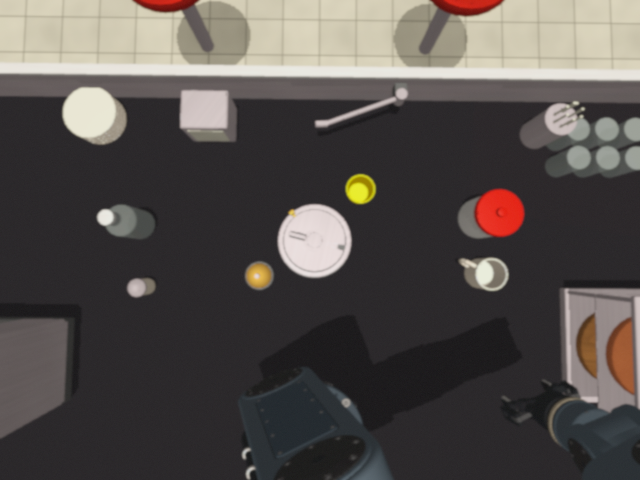

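View pics/scene0.png

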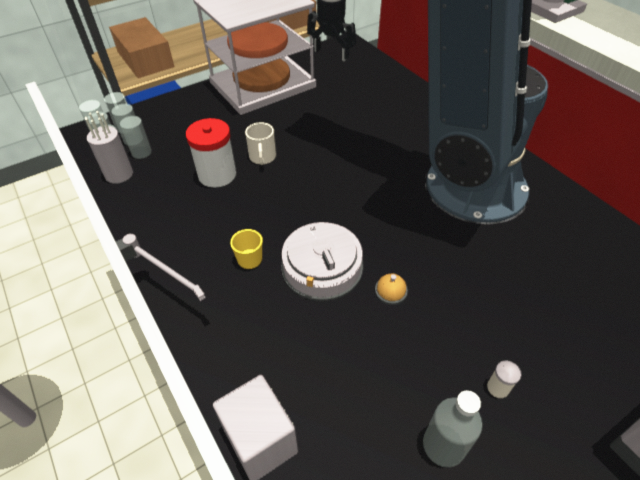

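The top view shows the well at about (315,241), the key post at (292,212), the rib at (298,237) and the notch at (341,247). The cup is at (360,188) and the bell at (259,276). Next I'll zoom in and convert these to positions.

```bash
cat > h.py <<'E'
import numpy as np,cv2,pickle
def atz(s,u,v,z):
    r=np.linalg.inv(s["mtx"])@np.array([u,v,1.]); R=s["R"];c=-R.T@s["t"]; d=R.T@r
    return c+d*(z-c[2])/d[2]
def proj(s,X):
    p=s["mtx"]@(s["R"]@np.asarray(X,float)+s["t"]);return p[:2]/p[2]
E
python3 - <<'E'
from h import *
d=pickle.load(open("d0.pkl","rb"));s=d["top"]
c=cv2.resize(s["color"][190:295,240:390],None,fx=5,fy=5,interpolation=cv2.INTER_CUBIC);cv2.imwrite("pics/topz.png",c)
s2=d["scene"];c=cv2.resize(s2["color"][180:320,220:420],None,fx=4,fy=4,interpolation=cv2.INTER_CUBIC);cv2.imwrite("pics/scz.png",c)
for n,u,v,z in(("hub",315,240,.074),("post",292,212,.076),("rib",298,236.5,.096),("notch",341,247,.07),("cup",361,187,.07),("bell",259,275,.05)):print(n,atz(s,u,v,z).round(4))
# depth-based: lid pts
h=s["range_z"];vv,uu=np.mgrid[0:480,0:640]
K=np.linalg.inv(s["mtx"]);P=(np.stack([uu,vv,np.ones_like(uu)],-1)@K.T)*h[...,None]
W=(P-s["t"])@s["R"];np.save("W.npy",W)
m=(W[...,2]>.05)&(W[...,2]<.085)&(abs(uu-315)<40)&(abs(vv-240)<40)
pts=np.argwhere(m)[:,::-1].astype(np.float32)
print(cv2.minEnclosingCircle(pts),W[m].mean(0),W[...,2][225:255:3,285:345:4].round(3))
E
```

```text
hub [ 0.5231 -0.0053  0.074 ]
post [0.5957 0.0555 0.076 ]
rib [0.5307 0.0383 0.096 ]
notch [ 0.5055 -0.0734  0.07  ]
cup [ 0.6643 -0.1254  0.07  ]
bell [0.4303 0.1421 0.05  ]
((321.7015380859375, 233.29844665527344), 45.676998138427734) [ 0.52343004 -0.00443164  0.06650431] [[0.057 0.073 0.067 0.072 0.068 0.068 0.069 0.07  0.069 0.072 0.071 0.072
  0.075 0.064 0.073]
 [0.055 0.07  0.07  0.07  0.072 0.069 0.07  0.068 0.069 0.074 0.065 0.071
  0.067 0.072 0.071]
 [0.048 0.068 0.093 0.07  0.064 0.072 0.069 0.068 0.068 0.07  0.065 0.072
  0.069 0.071 0.068]
 [0.07  0.098 0.097 0.098 0.091 0.09  0.073 0.075 0.072 0.071 0.07  0.069
  0.072 0.074 0.07 ]
 [0.069 0.072 0.094 0.092 0.096 0.092 0.069 0.075 0.073 0.072 0.068 0.067
  0.075 0.07  0.069]
 [0.07  0.073 0.068 0.07  0.069 0.069 0.074 0.071 0.073 0.075 0.069 0.071
  0.072 0.064 0.064]
 [0.07  0.07  0.071 0.067 0.066 0.068 0.072 0.074 0.074 0.075 0.07  0.07
  0.071 0.069 0.07 ]
 [0.07  0.071 0.069 0.068 0.066 0.067 0.071 0.071 0.072 0.07  0.068 0.071
  0.071 0.069 0.047]
 [0.047 0.069 0.069 0.067 0.069 0.065 0.067 0.067 0.072 0.068 0.068 0.07
  0.068 0.068 0.048]
 [0.053 0.075 0.069 0.069 0.072 0.068 0.072 0.067 0.066 0.071 0.068 0.068
  0.068 0.067 0.067]]
```

View pics/topz.png

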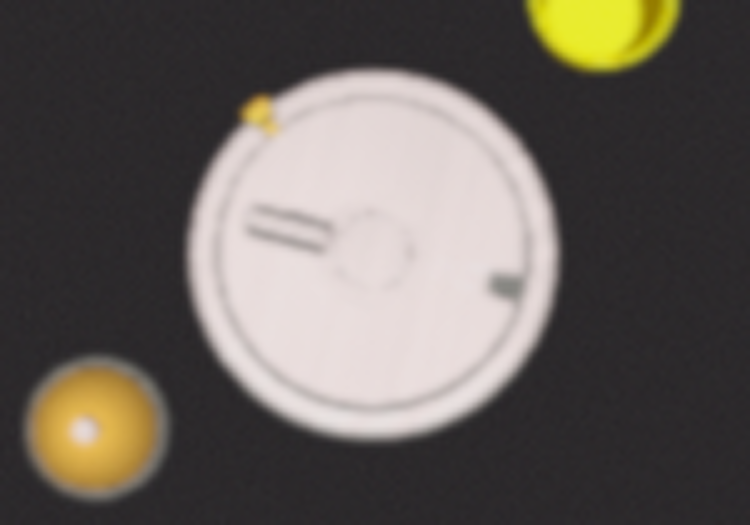

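View pics/scz.png

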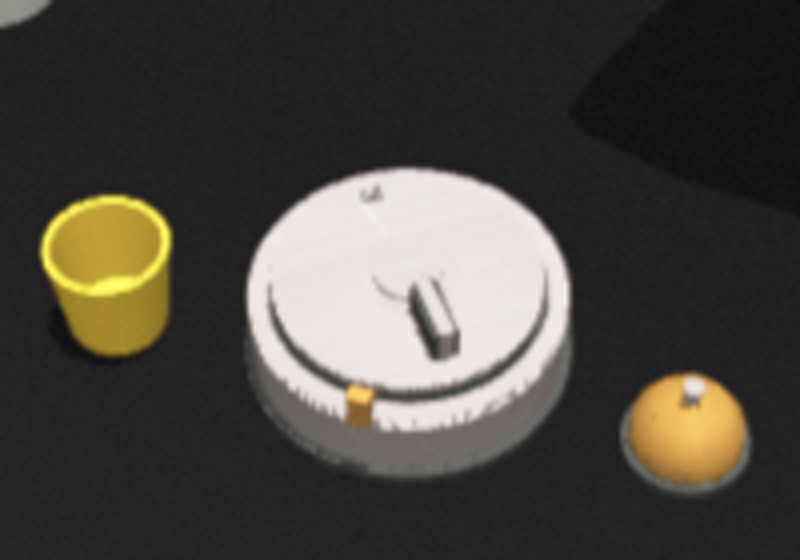

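```bash
cat >> h.py <<'E'
def overlay(s,c,th,ka,name,drop=0.,f=6,box=(190,295,240,370)):
    y0,y1,x0,x1=box
    im=cv2.resize(s["color"][y0:y1,x0:x1],None,fx=f,fy=f,interpolation=cv2.INTER_CUBIC)
    def P(X):
        u=proj(s,X);return tuple(int(q) for q in np.round((u-[x0,y0]+.5)*f-.5))
    def loc(a,r,t,z):
        return [c[0]+r*np.cos(a)-t*np.sin(a),c[1]+r*np.sin(a)+t*np.cos(a),z]
    def poly(pts,col): cv2.polylines(im,[np.array([P(p) for p in pts],np.int32)],True,col,1)
    A=np.linspace(0,2*np.pi,90)
    for r,z,col in((.095,.058,(0,0,255)),(.08,.07-drop,(0,200,0)),(.02,.074-drop,(255,0,0))): poly([loc(a,r,0,z) for a in A],col)
    R=th+np.pi
    poly([loc(R,r,t,.096-drop) for r,t in((.023,-.008),(.067,-.008),(.067,.008),(.023,.008))],(255,0,255))
    poly([loc(th,r,t,.07-drop) for r,t in((.062,-.008),(.08,-.008),(.08,.008),(.062,.008))],(255,0,0))
    poly([loc(ka,r,t,.076) for r,t in((.089,-.005),(.099,-.005),(.099,.005),(.089,.005))],(0,0,255))
    poly([loc(ka,r,t,.076) for r,t in((.089,-.007),(.099,-.007),(.099,.007),(.089,.007))],(255,0,0))
    cv2.imwrite(name,im)
E
python3 - <<'E'
from h import *
s=pickle.load(open("d0.pkl","rb"))["top"]
z=lambda x,y,h:atz(s,240+(x+.5)/5-.5,190+(y+.5)/5-.5,h)[:2]
c1=z(372,251,.074);c2=z(372.5,254,.058);print(c1,c2)
c=(c1+c2)/2
for n,p in(("rib",z(289.5,229.7,.094)),("notch",z(505,286,.068)),("post",z(258,110,.074)),("ribdir1",z(253,208,.094)-z(333,230,.094)+c),("ribdir2",z(247,231,.094)-z(325,250,.094)+c)):
    print(n,p,np.hypot(*(p-c)),np.degrees(np.arctan2(*(p-c)[::-1])))
overlay(s,c,np.radians(256.5),np.radians(40.5),"pics/ov1.png")
E
```

```text
[ 0.52359679 -0.00264265] [ 0.52276966 -0.00285558]
rib [0.53321735 0.0396553 ] 0.043575426068030734 76.6870146210856
notch [ 0.50612402 -0.07244016] 0.07174857285963947 -103.75459183595444
post [0.59695271 0.05767399] 0.09535664127883353 39.32021814798028
ribdir1 [0.53413061 0.03838127] 0.04256235647527303 75.09553111296368
ribdir2 [0.53258896 0.03731332] 0.04115175098295307 76.7875661867082
```

View pics/ov1.png

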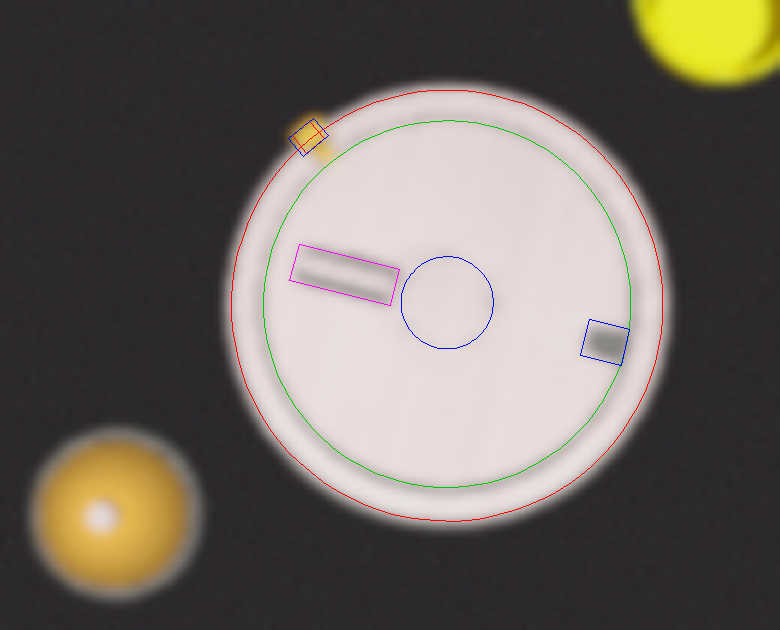

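Emit:
{"op": "move_arm", "data": {
  "commands": [0,0,0,0,-10,0,0,0,0,-20],
  "squeeze": 30
}}

```text
t: 0.35
ee_pos: [0.1867, -0.4636, 0.231]
tcp_rot: [[-0.0, 0.672, -0.74], [0.001, -0.74, -0.672], [-1.0, -0.001, -0.0]]
ft_force: [-0.3, -0.4, 0.9]
opening: 0.0518
```

```bash
python3 - <<'E'
from bench import manip
o=manip.get_obs();print(o["t"],o["joints"],o["ee_pos"],o["tcp_rot"].round(3),o["opening"])
E
```

```text
0.35 [-6.80661087e+01  1.22152090e+01 -1.99454315e+00  7.58290766e+01
 -8.94199708e-04  6.96755750e+01] [ 0.18668761 -0.46362061  0.2309947 ] [[-0.     0.672 -0.74 ]
 [ 0.001 -0.74  -0.672]
 [-1.    -0.001 -0.   ]] 0.0518171256175121
```

The overlay fits well: hub at (0.523,-0.003), rib at 76.5°, key at about 40°. The lid needs about +143° counter-clockwise. Moving over now.

Emit:
{"op": "move_arm", "data": {
  "commands": [0,0,-0.01,-0.05,-10,0,0,-0.02,-0.1,-20,0,0,-0.03,-0.15,-30,0,0,-0.04,-0.2,-40,0,0,-0.05,-0.25,-50,0,0,-0.06,-0.3,-60,0,0,-0.07,-0.35,-70,0,0,-0.08,-0.4,-80,0,0,-0.09,-0.45,-90,0,0,-0.1,-0.5,-100]
}}

```text
t: 1.6
ee_pos: [0.4926, -0.0537, 0.2311]
tcp_rot: [[-0.0, 0.612, 0.791], [-0.0, 0.791, -0.612], [-1.0, -0.0, -0.0]]
ft_force: [1.1, -1.5, 0.1]
opening: 0.0002
```

```bash
cat >> h.py <<'E'
def goto(x,y,z,yaw):
    from bench import manip
    o=manip.get_obs();R=np.array(o["tcp_rot"]);d=np.array([x,y,z])-o["ee_pos"]
    cy=np.degrees(np.arctan2(R[1,1],R[0,1]));t=-((yaw-cy+180)%360-180)
    print("t",o["t"],"yaw",cy.round(2),"shift tool",(R.T@d).round(4),"turn",round(t,2),"open",o["opening"])
E
python3 - <<'E'
from h import *
goto(.564,.039,.2,76.5)
E
```

```text
t 1.6 yaw 52.27 shift tool [ 0.0311  0.117  -0.0002] turn -24.23 open 0.00016360488400853204
```

Emit:
{"op": "move_arm", "data": {
  "commands": [0,0.01,0.05,0,-10,0,0.02,0.1,0,-20,0,0.031,0.117,0,-24.2,0,0.031,0.117,0,-24.2,0,0.031,0.117,0,-24.2]
}}

```text
t: 2.22
ee_pos: [0.5637, 0.0362, 0.2006]
tcp_rot: [[-0.0, 0.242, 0.97], [-0.0, 0.97, -0.242], [-1.0, -0.0, -0.0]]
ft_force: [-0.3, -0.4, -0.5]
opening: -0.0003
```

```bash
python3 - <<'E'
from h import *
from bench import manip
goto(.564,.039,.08,76.5)
o=manip.get_obs();print(o["ee_pos"],o["joints"],o["ft_force"])
s=manip.snapshot("wrist");cv2.imwrite("pics/w1.png",s["color"])
o.update(s=s);pickle.dump(o,open("w1.pkl","wb"));print(s["mount"],s["mtx"])
E
```

```text
t 2.225 yaw 76.02 shift tool [ 0.1206  0.0028 -0.0003] turn -0.48 open -0.00032259515383351793
[0.56366393 0.03622766 0.20060573] [ 3.68291907e+00  2.03079165e+01  4.48331427e+00  7.41828583e+01
 -9.80438076e-03  1.76674218e+01] [-0.3090745  -0.38095637 -0.49587676]
[[ 6.59668640e-04 -3.22330323e-01  9.46627027e-01 -1.43172874e-01]
 [ 9.99999564e-01 -4.13694267e-04 -8.37726514e-04 -1.17556882e-03]
 [ 6.61638832e-04  9.46627166e-01  3.22329910e-01 -8.17230993e-02]
 [ 0.00000000e+00  0.00000000e+00  0.00000000e+00  1.00000000e+00]] [[343.71901332   0.         321.47991356]
 [  0.         343.71901332 238.40128047]
 [  0.           0.           1.        ]]
```

View pics/w1.png

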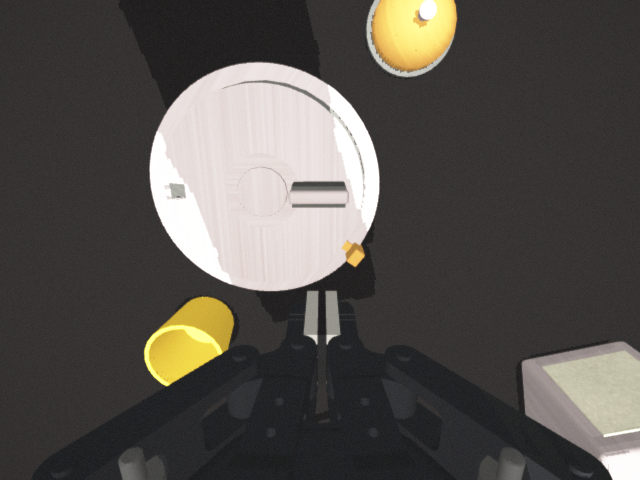

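```bash
cat >> h.py <<'E'
def wcam(o):
    s=dict(o["s"]);M=np.array(s["mount"]);T=np.eye(4);T[:3,:3]=o["tcp_rot"];T[:3,3]=o["ee_pos"]
    C=np.linalg.inv(T@M);s["R"]=C[:3,:3];s["t"]=C[:3,3];return s
E
python3 - <<'E'
from h import *
s=wcam(pickle.load(open("w1.pkl","rb")))
overlay(s,(.5232,-.0027),np.radians(256.5),np.radians(40),"pics/w1o.png",f=3,box=(40,310,130,390))
# direct measures
hub=atz(s,262,191.5,.074)[:2];print("hub",hub)
for n,u,v,z in(("ribin",291,194,.096),("ribout",347,194.5,.096),("notch",177,190,.07),("post",349,245,.076),("post2",354,247,.076)):
    p=atz(s,u,v,z)[:2]-hub;print(n,np.hypot(*p),np.degrees(np.arctan2(p[1],p[0])))
E
```

```text
hub [ 0.52364514 -0.00383763]
ribin 0.02503891445828886 81.59594754049522
ribout 0.06580995565250758 77.79688027747743
notch 0.06892058771376398 -104.37572265057463
post 0.08280129877166024 43.60472839230253
post2 0.08729208162972762 44.1013255665847
```

View pics/w1o.png

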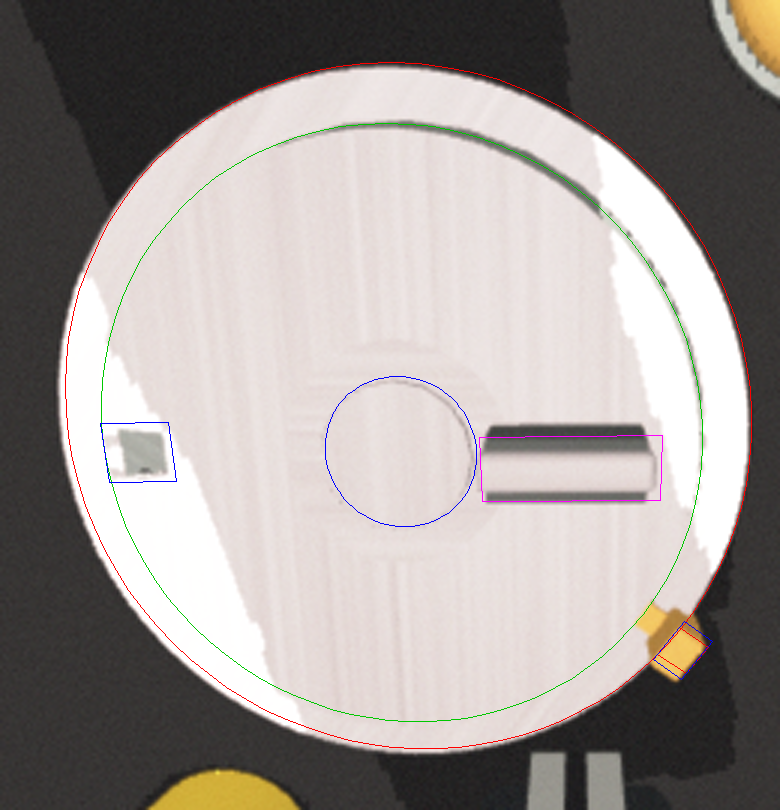

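The wrist view agrees with the top view: hub at (262,191), rib from (291,194) to (347,194), key post at about (354,250). Lowering beside the rib's clockwise flank.

Emit:
{"op": "move_arm", "data": {
  "commands": [0,0.03,0.003,0,-0.5,0,0.06,0.003,0,-0.5,0,0.09,0.003,0,-0.5,0,0.11,0.003,0,-0.5,0,0.12,0.003,0,-0.5,0,0.12,0.003,0,-0.5,0,0.12,0.003,0,-0.5]
}}

```text
t: 3.15
ee_pos: [0.5653, 0.0396, 0.0814]
tcp_rot: [[0.001, 0.232, 0.973], [0.0, 0.973, -0.232], [-1.0, 0.0, 0.001]]
ft_force: [0.4, 1.0, 0.5]
opening: -0.0001
```

```bash
cat >> h.py <<'E'
C=np.array([.5234,-.0030])
def arc(phi_now,o,phis,r=.05,z=.080):
    "rows for tip at radial r, tangential -o behind rib angle phi"
    from bench import manip
    ob=manip.get_obs();R=np.array(ob["tcp_rot"]);cy=np.degrees(np.arctan2(R[1,1],R[0,1]))
    for ph in phis:
        a=np.radians(ph);er=np.array([np.cos(a),np.sin(a)]);et=np.array([-er[1],er[0]])
        t=np.r_[C+r*er-o*et,z]-ob["ee_pos"]
        print(ph,(R.T@t).round(4).tolist(),round(-((ph-cy+180)%360-180),1))
E
python3 - <<'E'
from h import *
goto(.564,.039,.08,76.5)
arc(0,.019,[76.5,80,84,88])
E
```

```text
t 3.15 yaw 76.61 shift tool [ 0.0014 -0.0009 -0.0011] turn 0.11 open -5.814202932518416e-05
76.5 [0.0013, -0.0012, -0.0118] 0.1
80 [0.0013, -0.0001, -0.0149] -3.4
84 [0.0013, 0.0009, -0.0185] -7.4
88 [0.0013, 0.0016, -0.0221] -11.4
```

Emit:
{"op": "move_arm", "data": {
  "commands": [0,0,0,-0.004,0,0,0,0,-0.008,0,0,0,-0.001,-0.01,0,0,0,-0.001,-0.012,0,0,0,-0.001,-0.013,-1.7,0,0,0,-0.015,-3.4,0,0,0,-0.017,-5.4,0,0,0.001,-0.0185,-7.4,0,0,0.001,-0.02,-9.4,0,0,0.001,-0.022,-11.4]
}}

```text
t: 4.4
ee_pos: [0.5436, 0.046, 0.0804]
tcp_rot: [[0.0, 0.032, 0.999], [0.0, 0.999, -0.032], [-1.0, 0.0, 0.0]]
ft_force: [2.3, 1.3, 0.7]
opening: -0.0
```

```bash
python3 - <<'E'
from h import *
from bench import manip
o=manip.get_obs();print(o["ee_pos"],o["ft_force"])
s=manip.snapshot("wrist");cv2.imwrite("pics/w2.png",s["color"])
o.update(s=s);pickle.dump(o,open("w2.pkl","wb"))
arc(0,.019,[88,93,98,103,108,113,118,123,128,133])
E
```

```text
[0.543592   0.04603319 0.08035258] [2.29880911 1.27346759 0.68928036]
88 [0.0004, 0.0003, 0.0008] 0.3
93 [0.0004, 0.0018, -0.0036] -4.7
98 [0.0004, 0.0029, -0.0082] -9.7
103 [0.0004, 0.0036, -0.0128] -14.7
108 [0.0004, 0.0039, -0.0174] -19.7
113 [0.0004, 0.0038, -0.0221] -24.7
118 [0.0004, 0.0032, -0.0267] -29.7
123 [0.0004, 0.0023, -0.0313] -34.7
128 [0.0004, 0.001, -0.0358] -39.7
133 [0.0004, -0.0007, -0.0401] -44.7
```

View pics/w2.png

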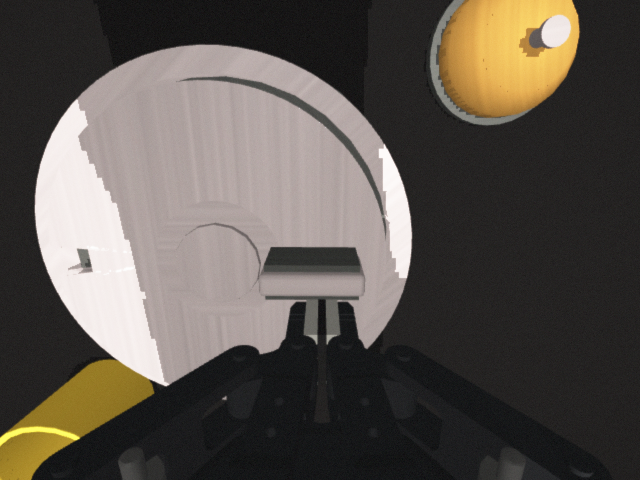

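The fingertip is on the clockwise flank at 2.3 N, and the rib at (313,275) lies parallel to the jaw axis. Continuing the arc.

Emit:
{"op": "move_arm", "data": {
  "commands": [0,0,0.001,-0.002,-2,0,0,0.002,-0.0045,-5.5,0,0,0.003,-0.008,-9.7,0,0,0.0035,-0.0125,-14.7,0,0,0.004,-0.0175,-19.7,0,0,0.004,-0.022,-24.7,0,0,0.003,-0.0265,-29.7,0,0,0.0025,-0.031,-34.7,0,0,0.001,-0.036,-39.7,0,0,-0.0005,-0.04,-44.7]
}}

```text
t: 5.7
ee_pos: [0.5033, 0.0466, 0.0803]
tcp_rot: [[-0.0, -0.682, 0.732], [-0.0, 0.732, 0.682], [-1.0, 0.0, -0.0]]
ft_force: [2.3, 2.1, -0.3]
opening: 0.0001
```

```bash
python3 - <<'E'
from h import *
arc(0,.019,[133,138,143,148,153,158,163,168,173,178])
E
```

```text
133 [0.0003, -0.0, -0.0001] -0.0
138 [0.0003, 0.0014, -0.0046] -5.0
143 [0.0003, 0.0025, -0.0091] -10.0
148 [0.0003, 0.0032, -0.0137] -15.0
153 [0.0003, 0.0034, -0.0184] -20.0
158 [0.0003, 0.0033, -0.0231] -25.0
163 [0.0003, 0.0027, -0.0277] -30.0
168 [0.0003, 0.0018, -0.0323] -35.0
173 [0.0003, 0.0005, -0.0367] -40.0
178 [0.0003, -0.0013, -0.0411] -45.0
```

Emit:
{"op": "move_arm", "data": {
  "commands": [0,0,0.0015,-0.0045,-5,0,0,0.0025,-0.009,-10,0,0,0.003,-0.0135,-15,0,0,0.0035,-0.0185,-20,0,0,0.0035,-0.023,-25,0,0,0.0025,-0.0275,-30,0,0,0.002,-0.0325,-35,0,0,0.0005,-0.0365,-40,0,0,-0.0015,-0.041,-45,0,0,-0.003,-0.0455,-50]
}}

```text
t: 6.95
ee_pos: [0.4718, 0.0137, 0.0802]
tcp_rot: [[-0.001, -0.999, -0.052], [0.0, -0.052, 0.999], [-1.0, 0.0, 0.0]]
ft_force: [1.6, 2.4, 0.4]
opening: 0.0002
```

```bash
python3 - <<'E'
from h import *
from bench import manip
o=manip.get_obs();print(o["ee_pos"],o["ft_force"],o["joints"])
s=manip.snapshot("wrist");cv2.imwrite("pics/w3.png",s["color"])
o.update(s=s);pickle.dump(o,open("w3.pkl","wb"))
arc(0,.019,[183,188,193,198,203,206,209,212,214,216,218,220])
E
```

```text
[0.4717687  0.01370301 0.08021588] [1.61089388 2.3605284  0.37480756] [ 1.64732213e+00  1.38633707e+01 -2.25299104e+01  5.36355192e+01
  2.45626480e-02 -9.13255410e+01]
183 [0.0002, -0.001, -0.0] 0.2
188 [0.0002, 0.0005, -0.0044] -4.8
193 [0.0002, 0.0016, -0.009] -9.8
198 [0.0002, 0.0023, -0.0136] -14.8
203 [0.0002, 0.0026, -0.0182] -19.8
206 [0.0002, 0.0026, -0.021] -22.8
209 [0.0002, 0.0024, -0.0238] -25.8
212 [0.0002, 0.0021, -0.0266] -28.8
214 [0.0002, 0.0018, -0.0285] -30.8
216 [0.0002, 0.0014, -0.0303] -32.8
218 [0.0002, 0.001, -0.0321] -34.8
220 [0.0002, 0.0005, -0.0339] -36.8
```

View pics/w3.png

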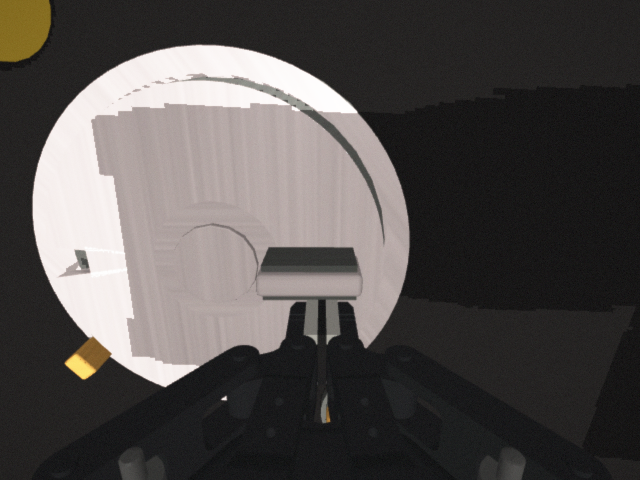

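The notch at (82,262) is nearing the key post at (88,358). The next push stops short, at about 216°, so I can measure.

Emit:
{"op": "move_arm", "data": {
  "commands": [0,0,0.0005,-0.0045,-5,0,0,0.0015,-0.009,-10,0,0,0.0025,-0.0135,-15,0,0,0.0025,-0.018,-20,0,0,0.0025,-0.021,-23,0,0,0.0025,-0.024,-26,0,0,0.002,-0.0265,-29,0,0,0.002,-0.0285,-31,0,0,0.0015,-0.03,-32.5,0,0,0.0015,-0.03,-32.5]
}}

```text
t: 8.25
ee_pos: [0.4716, -0.0164, 0.0801]
tcp_rot: [[-0.001, -0.817, -0.577], [-0.0, -0.577, 0.817], [-1.0, 0.001, 0.001]]
ft_force: [-2.9, 1.7, -0.3]
opening: -0.0001
```

```bash
python3 - <<'E'
from h import *
from bench import manip
o=manip.get_obs();print(o["ee_pos"],o["ft_force"],o["joints"])
s=manip.snapshot("wrist");cv2.imwrite("pics/w4.png",s["color"])
o.update(s=s);pickle.dump(o,open("w4.pkl","wb"))
R=o["tcp_rot"];cy=np.degrees(np.arctan2(R[1][1],R[0][1]));print(cy)
overlay(wcam(o),C,np.radians(cy+180),np.radians(40),"pics/w4o.png",f=2,box=(20,410,20,400))
arc(0,.019,[214,216,217,218,219,220,221])
E
```

```text
[ 0.47161876 -0.01644632  0.08008914] [-2.92062026  1.66391863 -0.25046274] [-1.99481891e+00  1.38900508e+01 -2.25149274e+01  5.36546739e+01
 -3.57895208e-03 -1.27202916e+02]
-144.79188663720177
214 [0.0001, -0.0004, 0.0012] 1.2
216 [0.0001, 0.0003, -0.0005] -0.8
217 [0.0001, 0.0006, -0.0014] -1.8
218 [0.0001, 0.0009, -0.0023] -2.8
219 [0.0001, 0.0012, -0.0032] -3.8
220 [0.0001, 0.0014, -0.0041] -4.8
221 [0.0001, 0.0017, -0.005] -5.8
```

View pics/w4o.png

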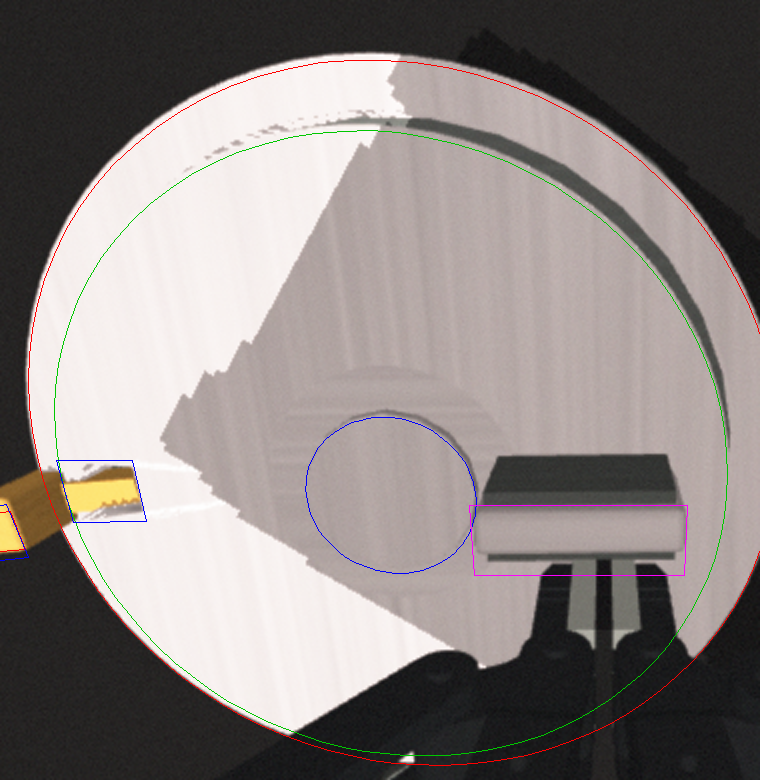

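```bash
python3 - <<'E'
from h import *
o=pickle.load(open("w4.pkl","rb"))
im=o["s"]["color"][230:310,20:120];cv2.imwrite("pics/w4z.png",cv2.resize(im,None,fx=7.5,fy=7.5,interpolation=cv2.INTER_NEAREST))
E
```

```text
(no output)
```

View pics/w4z.png

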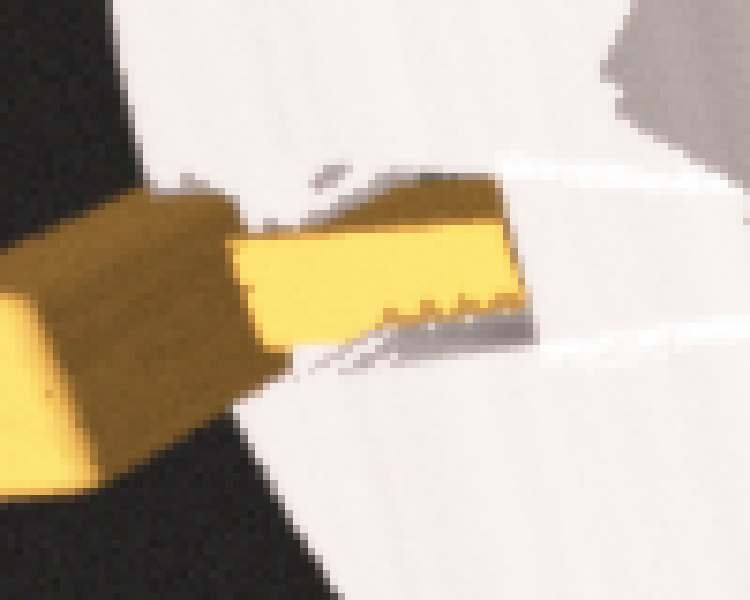

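```bash
python3 - <<'E'
from h import *
o=pickle.load(open("w4.pkl","rb"));s=wcam(o)
Z=lambda x,y,z:atz(s,20+x/7.5-.5,230+y/7.5-.5,z)[:2]
R=np.array(o["tcp_rot"]);er=R[:2,1];et=-R[:2,2]
for n,x,y,z in(("nT",430,177,.07),("nT",500,175,.07),("nB",430,354,.07),("nB",537,345,.07),("kT",240,240,.06),("kT",500,220,.06),("kB",285,348,.06),("kB",385,322,.06),("kB",520,305,.06)):
    d=Z(x,y,z)-C;print(n,"along notch",round(-d@er*1e3,1),"lateral ccw",round(-d@et*1e3,1))
E
```

```text
nT along notch 66.6 lateral ccw -6.4
nT along notch 62.1 lateral ccw -6.5
nB along notch 69.4 lateral ccw 6.0
nB along notch 62.3 lateral ccw 5.3
kT along notch 88.2 lateral ccw 2.1
kT along notch 70.1 lateral ccw 0.6
kB along notch 87.2 lateral ccw 10.2
kB along notch 79.8 lateral ccw 8.2
kB along notch 70.2 lateral ccw 6.9
```

Emit:
{"op": "move_arm", "data": {
  "commands": [0,0,0.0005,-0.0015,-1.7,0,0,0.001,-0.003,-3.4,0,0,0.001,-0.003,-3.4,0,0,0.001,-0.003,-3.4]
}}

```text
t: 8.8
ee_pos: [0.473, -0.0195, 0.0803]
tcp_rot: [[-0.0, -0.781, -0.624], [-0.0, -0.624, 0.781], [-1.0, 0.0, 0.0]]
ft_force: [-3.1, 1.3, -0.9]
opening: 0.0001
```

```bash
python3 - <<'E'
from h import *
from bench import manip
o=manip.get_obs();print(o["ee_pos"],o["ft_force"],o["joints"])
s=manip.snapshot("wrist")
o.update(s=s);pickle.dump(o,open("w5.pkl","wb"))
R=o["tcp_rot"];cy=np.degrees(np.arctan2(R[1][1],R[0][1]));print(cy)
im=s["color"][230:310,20:120];cv2.imwrite("pics/w5z.png",cv2.resize(im,None,fx=7.5,fy=7.5,interpolation=cv2.INTER_NEAREST))
E
```

```text
[ 0.47303365 -0.01950212  0.08025224] [-3.08336521  1.30595751 -0.92052131] [-2.36005409e+00  1.39979836e+01 -2.23451659e+01  5.36601746e+01
 -1.17791696e-03 -1.30972049e+02]
-141.38800524513695
```

View pics/w5z.png

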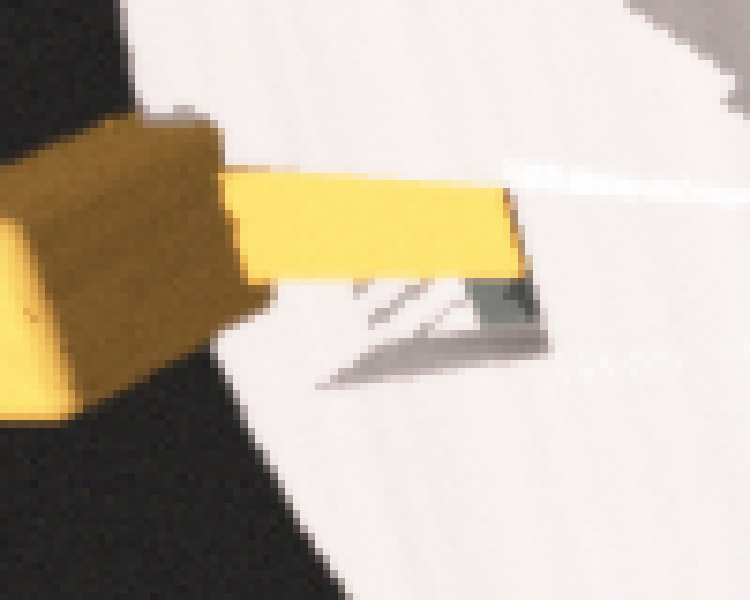

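```bash
python3 - <<'E'
from h import *
o=pickle.load(open("w5.pkl","rb"));s=wcam(o)
Z=lambda x,y,z:atz(s,20+x/7.5-.5,230+y/7.5-.5,z)[:2]
R=np.array(o["tcp_rot"]);er=R[:2,1];et=-R[:2,2]
for n,x,y,z in(("nT",510,187,.07),("nT",300,172,.07),("nB",430,365,.07),("nB",548,350,.07),("kT",230,172,.06),("kT",505,187,.06),("kB",250,280,.06),("kB",385,279,.06),("kB",525,278,.06),("postBL?",75,412,.076)):
    d=Z(x,y,z)-C;print(n,"along notch",round(-d@er*1e3,1),"lateral ccw",round(-d@et*1e3,1))
for n,p in (("k",4),):
  for lat in(-4,4):
   for r in(.07,.089):
    # hypothetical: key centred on notch
    X=np.r_[C-er*r-et*lat*1e-3,.06];u=proj(s,X);print(lat,r,((u-[20,230]+.5)*7.5).round())
for lat in(-8,8):
  for r in(.062,.078):
    X=np.r_[C-er*r-et*lat*1e-3,.07];u=proj(s,X);print("notch",lat,r,((u-[20,230]+.5)*7.5).round())
E
```

```text
nT along notch 62.1 lateral ccw -5.9
nT along notch 75.3 lateral ccw -7.0
nB along notch 70.1 lateral ccw 6.5
nB along notch 62.2 lateral ccw 5.5
kT along notch 88.2 lateral ccw -3.1
kT along notch 69.8 lateral ccw -2.0
kB along notch 88.8 lateral ccw 4.8
kB along notch 79.5 lateral ccw 4.8
kB along notch 69.9 lateral ccw 4.7
postBL? along notch 88.6 lateral ccw 7.0
-4 0.07 [495. 160.]
-4 0.089 [215. 160.]
4 0.07 [521. 269.]
4 0.089 [245. 269.]
notch -8 0.062 [505. 157.]
notch -8 0.078 [254. 157.]
notch 8 0.062 [559. 385.]
notch 8 0.078 [315. 385.]
```

The key now shows in the notch, parallel to it and about 0.9 mm off centre. I'll nudge 0.6° more, back off the rib and lift.

Emit:
{"op": "move_arm", "data": {
  "commands": [0,0,0,-0.0007,-0.6,0,0,0,-0.0007,-0.6,0,0,0,-0.0007,-0.6,0,0,0,0.006,-0.6,0,0,0,0.012,-0.6,0,-0.02,0,0.012,-0.6,0,-0.045,0,0.012,-0.6,0,-0.045,0,0.012,-0.6,0,-0.045,0,0.012,-0.6]
}}

```text
t: 9.98
ee_pos: [0.4654, -0.0099, 0.125]
tcp_rot: [[0.0, -0.774, -0.633], [0.0, -0.633, 0.774], [-1.0, -0.0, -0.0]]
ft_force: [0.4, -0.1, -0.1]
opening: -0.0002
```

```bash
python3 - <<'E'
from h import *
from bench import manip
o=manip.get_obs();print(o["ee_pos"],o["ft_force"],o["joints"])
s=manip.snapshot("wrist")
o.update(s=s);pickle.dump(o,open("w6.pkl","wb"))
R=o["tcp_rot"];cy=np.degrees(np.arctan2(R[1][1],R[0][1]));print(cy)
overlay(wcam(o),C,np.radians(cy+180),np.radians(40),"pics/w6o.png",f=2,box=(20,410,20,400))
goto(.5265,-.0005,.078,cy)
E
```

```text
[ 0.46540326 -0.00989113  0.12495915] [ 0.38728389 -0.08418014 -0.10207722] [-1.21789847e+00  1.09629370e+01 -1.92328484e+01  5.98025828e+01
  5.67798922e-04 -1.30462705e+02]
-140.75519356208773
t 10.025 yaw -140.76 shift tool [ 0.0467 -0.0535 -0.0315] turn -0.0 open -0.0002361647714708926
```

View pics/w6o.png

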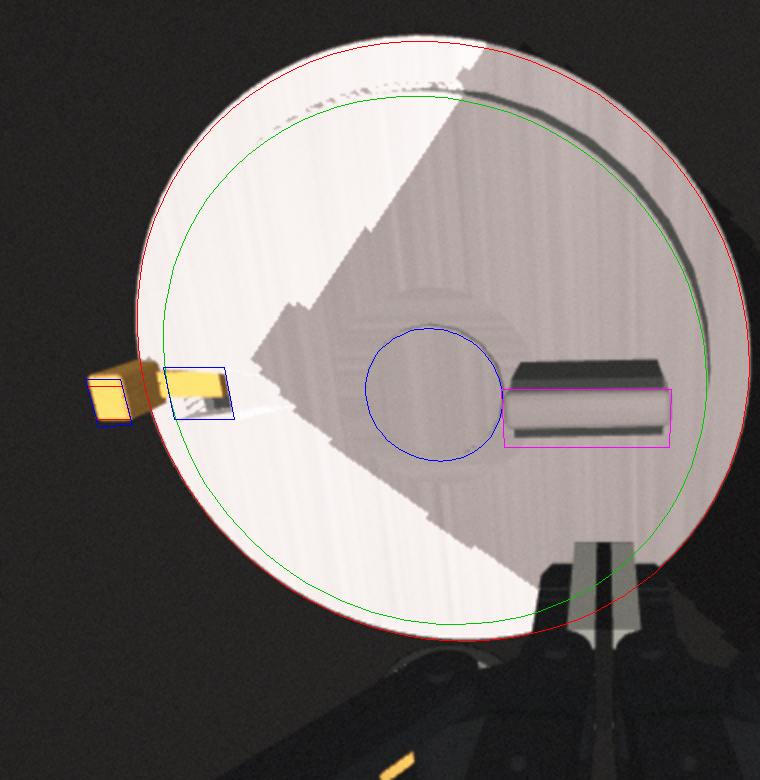

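The notch, key and rib agree with 40° to within about 1°. Now over the boss, then down onto it.

Emit:
{"op": "move_arm", "data": {
  "commands": [0,0,-0.027,-0.016,0,0,0,-0.0535,-0.0315,0,0,0,-0.0535,-0.0315,0,0,0.02,-0.0535,-0.0315,0,0,0.038,-0.0535,-0.0315,0,0,0.046,-0.0535,-0.0315,0,0,0.048,-0.0535,-0.0315,0,0,0.05,-0.0535,-0.0315,0,0,0.051,-0.0535,-0.0315,0,0,0.052,-0.0535,-0.0315,0]
}}

```text
t: 11.28
ee_pos: [0.5272, -0.0006, 0.0737]
tcp_rot: [[0.001, -0.775, -0.632], [0.0, -0.632, 0.775], [-1.0, -0.001, -0.0]]
ft_force: [-0.6, -0.1, 6.1]
opening: 0.0002
```

Contact: 6 N at z = 0.0737. Pressing on down.

Emit:
{"op": "move_arm", "data": {
  "commands": [0,0.001,0,0,0,0,0.002,0,0,0,0,0.003,0,0,0,0,0.004,0,0,0,0,0.005,0,0,0]
}}

```text
t: 11.9
ee_pos: [0.5271, -0.0006, 0.0683]
tcp_rot: [[0.0, -0.775, -0.632], [0.0, -0.632, 0.775], [-1.0, -0.0, -0.0]]
ft_force: [1.8, -0.2, 4.0]
opening: -0.0
```

Emit:
{"op": "move_arm", "data": {
  "commands": [0,0.001,0,0,0,0,0.002,0,0,0,0,0.003,0,0,0,0,0.004,0,0,0,0,0.005,0,0,0,0,0.006,0,0,0,0,0.0065,0,0,0]
}}

```text
t: 12.78
ee_pos: [0.527, -0.0006, 0.0619]
tcp_rot: [[0.0, -0.775, -0.632], [0.0, -0.632, 0.775], [-1.0, -0.0, -0.0]]
ft_force: [1.3, -0.2, 12.7]
opening: -0.0004
```

Emit:
{"op": "move_arm", "data": {
  "commands": [0,0.0005,0,0,0,0,0.001,0,0,0,0,0.001,0,0,0]
}}

```text
t: 13.15
ee_pos: [0.5271, -0.0006, 0.0618]
tcp_rot: [[0.001, -0.775, -0.632], [0.0, -0.632, 0.775], [-1.0, -0.001, -0.001]]
ft_force: [-4.1, 0.5, 22.1]
opening: 0.0
```

At the firm stop: 22 N at z = 0.0618, so about 12 mm of travel. Releasing straight up and checking.

Emit:
{"op": "move_arm", "data": {
  "commands": [0,-0.005,0,0,0,0,-0.03,0,0,0,0,-0.07,0,0,0,0,-0.11,0,0,0,0,-0.14,0,0,0,0,-0.14,0,0,0,0,-0.14,0,0,0]
}}

```text
t: 14.02
ee_pos: [0.5263, -0.0006, 0.1998]
tcp_rot: [[-0.002, -0.775, -0.632], [-0.0, -0.632, 0.775], [-1.0, 0.001, 0.001]]
ft_force: [-0.8, -0.1, 0.1]
opening: -0.0
```

```bash
python3 - <<'E'
from h import *
from bench import manip
o=manip.get_obs();print(o["t"],o["ee_pos"],o["ft_force"])
s=manip.snapshot("wrist");o.update(s=s)
cv2.imwrite("pics/w7.png",s["color"])
R=o["tcp_rot"];cy=np.degrees(np.arctan2(R[1][1],R[0][1]))
w=wcam(o);h=s["range_z"];vv,uu=np.mgrid[0:480,0:640]
P=(np.stack([uu,vv,np.ones_like(uu)],-1)@np.linalg.inv(s["mtx"]).T)*h[...,None];W=(P-w["t"])@w["R"]
r=np.hypot(W[...,0]-C[0],W[...,1]-C[1])
for a,b in((0,.016),(.03,.06),(.07,.077),(.084,.092)):
    m=(r>a)&(r<b)&(h>0)&(W[...,2]>.03)&(W[...,2]<.08);print(a,b,m.sum(),np.median(W[m][:,2]))
overlay(w,C,np.radians(220),np.radians(40),"pics/w7o.png",f=2,drop=.012,box=(20,400,20,400))
m=manip.snapshot("scene");cv2.imwrite("pics/sc7.png",cv2.resize(m["color"][180:320,220:420],None,fx=4,fy=4))
E
```

```text
14.025 [ 0.52630489 -0.00063905  0.19984891] [-0.80700564 -0.08528875  0.07448347]
0 0.016 1066 0.06255577089493261
0.03 0.06 10347 0.05856935982417661
0.07 0.077 3941 0.05857781152193839
0.084 0.092 5938 0.058443423148902135
```

View pics/w7.png

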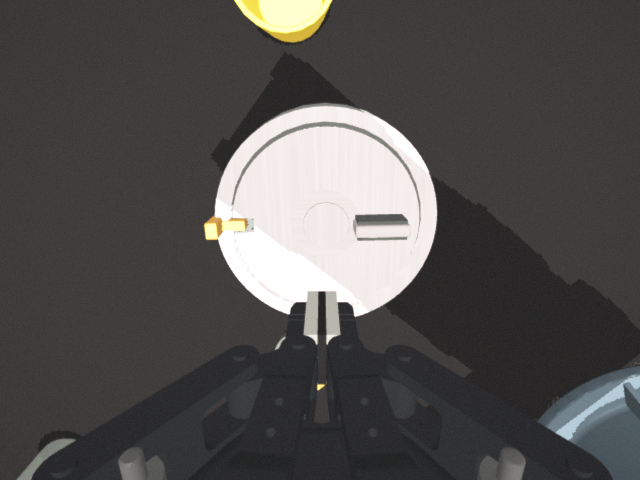

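View pics/sc7.png

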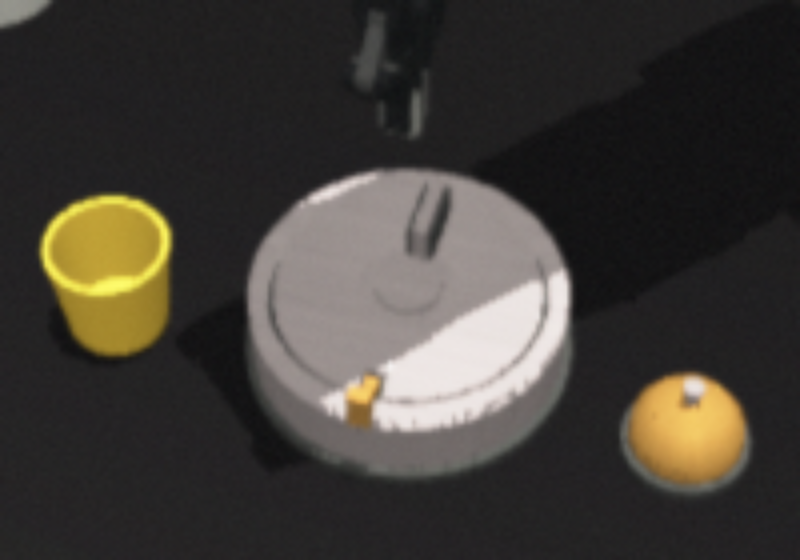

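The lid is flush: lid top 58.6 mm against the collar's 58.4 mm. The key sits in the notch at about (238,226) in the wrist view, and the cup and bell haven't moved in the scene view. The arm is clear, so I'm handing in.

```bash
python3 -c "
from bench import manip
print(manip.job_done())"
```

```text
the job is handed in; nothing more can be done
None
```

The sugar well is closed, and I handed the job in at about 14 s of the 51 s allowed. `job_done()` gives no verdict, so what follows rests on my own checks.

- **Turning:** With closed fingertips on the rib's clockwise flank, I pushed the lid about 143° counter-clockwise, at 2–3.5 N. The wrist pictures then put the notch over the key to within about 1° (roughly 1 mm).
- **Pressing:** I pressed on the boss. The lid went down at about 4–6 N and met its firm stop after about 12 mm, at 22 N.
- **Final checks:** After lifting straight up, the depth image put the lid top at 58.6 mm and the collar at 58.4 mm, so they are flush. The key shows inside the notch, the tool force is about zero, and the fingers are about 14 cm above the boss.
- **Loose things:** The cup and bell have not moved in the scene view. I did not re-measure the milk, canister, shaker or mug, but the arm worked well away from them and I saw no unexpected contact force.
- **Small disagreements:** The wrist-camera overlays sat about 1 mm off the model, within the 2 mm calibration. The notch looked 12–14 mm wide rather than the stated 16 mm, but this did not affect the fit.

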